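Take the left-hand hand nut off the sample changer

ROBOT

A 6-joint arm with a two-finger parallel gripper is mounted at the origin on the work surface. World frame = base frame: x ahead of the robot, y to its left, z up, the work surface at z = 0. Lengths are in m, angles in rad, forces in N, time in s.
With the tool pointing down it reaches from about 0.35 to 0.95 m from the base axis. Payload 17.4 kg.
Tool frame: the origin (TCP) lies at the very end of the fingers, on their centre line; the grasp point (between the pads) lies 19 mm behind it; z points along the fingers, y is the line along which they close (so a half turn about z gives the same grasp; the last joint's range is limited). The gripper opens to 93 mm and grips with 3 to 60 N. Pads are 15 mm wide; open, the fingers measure 128 mm over their backs; the gripper's body (75 mm by 188 mm) begins 65 mm behind the grasp point.
Start: joints at [-1.224, 0.116, 1.442, -0, 1.584, -0.038], TCP at [0.253, -0.626, 0.219] pointing down, gripper open.
Joint ranges: [-2.83, 2.83], [-0.83, 2.19], [0.07, 2.5], [-1.14, 4.28], [0.01, 3], [-2.97, 2.97]. Speed limits (rad/s): [1.89, 1.89, 2.22, 3.14, 3.14, 3.14].

INTERFACE

Orientations are given as a unit quaternion [w, x, y, z].
In Python, from workcell import readout, optics, job, outline_of gives the robot as it stands.
- The arm moves only by the shell command python3 -m inch 'ROWS' [FORCE]. ROWS is JSON, a list of rows, each a list of 7 numbers: the finger opening in mm, from 0 to 93, then the shift along the world's x, y, z in mm, then the turn, a rotation vector about the world's x, y, z in degrees. A call has 1 to 8 rows; each row is the pose to reach, as a shift and turn from the pose commanded when the call began; what a row does not reach only later rows make up. A row lasts 1/8 s, in which the tool goes at most 62.5 mm and 10.7 degrees, less where a joint would pass 70% of its speed; a pose out of reach is approached as far as the arm can. A call with a gripper value outside its range is refused whole. The fingers move at their own pace and stop on an object; FORCE is the grip in N (left out, the last holds). Time passes only in rows, so rows that repeat a pose let the fingers close. It gives the time, the measured TCP pose, the force, the opening and the grip force at its end, in the units of the state.
- readout.sense(): the state, without advancing time (a new reading comes with each control period).
- optics.grab_frame(name): name is "scene" or "top"; returns a dict with "pixels" (384x512x3 uint8, red, green, blue), "camera_matrix" (3x3 intrinsics, pixels), "extrinsics" (4x4, takes a point from camera to world coordinates). Camera axes: x right, y up, looking along -z (the intrinsics and any distortion apply to the point x, -y, -z); pixel columns grow to the right and rows downward; lengths in m; the calibration is good to about 2 mm. A picture is of the moment at which its call begins. There is no depth.
- job.finish_job(): hands the job in; it is judged then, once.
Trained networks look in a picture, given as the dict that the camera call returned (one of the last four; its "shot" number tells which), for a name from the list of things; names that differ only in an ending like _2 or _b are one class to them, and where a whole thing is asked for, a point or a joint stands for the part that bears it (a point fixed in the world has none). Each returns a list of dicts, best first, with "conf" (0 to 1); they miss things now and then, are a little off and sometimes report something else, mostly with a low value. They report only what shows in the picture. A call takes as long as a camera call. They do not tell look-alikes from the thing itself.
- outline_of(name, picture): "region" (384x512 bool, what is visible of it) and "centre" ([column, row] in pixels, amid what is visible of it).
The state is a dict: "time_s": time; "joint_positions": joint angles; "qd": joint speeds; "joint_efforts": joint torques, N m; "eef_pos": TCP position; "tool_rot": TCP orientation; "ft_force": force on the tool from outside, world axes, zero at the start; "moment": the same for the moment, N m; "width": finger opening in m; "grip_force": force on a finger pad.
Only numpy, scipy, OpenCV 4.12 (cv2) and the standard library are available. Lean on these libraries where they do the work, as an engineer would, in place of code of your own. Each camera call takes 0.05 s, during which the arm holds its last target. There are 200 camera calls.

TASK

One of the two sample changers has its carousel held by a hand nut with an engraved black band and line: a left-hand thread. Unscrew that nut clockwise until it comes free, without forcing or wrenching it against its thread, lift it off and gently stand it upright, grip up, in the blue tray. Leave the plain nut on the other changer untouched and do not disturb the other things.

Things in the scene. Friction and masses are not known exactly. Their poses are not given: they have to be found in the camera images.
- nut: Hand nut to be taken off, aluminium, about 160 g: round cap 64 mm across, 32 mm high, open below; bar grip across its top 58 mm long, 24 wide, 27 high (58 mm in all). Its engraved black band round the cap and black line on the bar mean left-hand thread. Origin: centre of its underside; x along the bar to the line's end, z up. Starts screwed home on the carousel, 68 mm above the table.
- nut_grip (a point): Point on the nut's axis, 54 mm above its underside, at which to grip the bar (bar: 31 to 58 mm). Thread: steep, three-start, unscrews clockwise seen from above. How far (50 to 100 degrees from home to the end stop) differs each time and cannot be seen; in its last part the nut rises 2.5 mm, then it meets a springy end stop (about 8 N m per rad). The other way it jams within 50 degrees.
- nut_mark (a point): End of the engraved line on top of the bar, 27 mm from the nut's axis, 58 mm above its underside: shows how far the nut has turned. At the end stop, and up to about 9 degrees before it, the thread is out and the nut lifts straight up (25 mm clears the spindle). Elsewhere the thread holds it down, with 1.8 mm of vertical and 1.5 mm of sideways play.
- sampler_m: Sample changer with the marked nut, fixed: white round housing 170 mm across, blue keypad block on its -x side, grey carousel 156 mm across, its top 68 mm above the table, with twelve cups 16 mm across, 14 mm high, on a 132 mm circle around the nut. Origin: centre of its underside, below the nut's axis. The hidden steel spindle under the nut belongs to it.
- sampler_p: The other sample changer, of the same shape, fixed to the table; it carries the plain nut. The two may stand either way round.
- plain_nut: Nut of the same shape on the other changer, plain aluminium with no black band or line; origin: centre of its underside. Not to be touched.
- tray: Blue open parts tray, 130 mm square, 22 mm high, walls and floor 4 mm thick, fixed to the table between the changers on the robot's side. Origin: centre of its underside.
- amber_a: Amber bottle with black cap, 50 mm across, 110 mm high, loose, between the changers; origin: centre of its underside.
- vial: Small clear jar with red cap, 36 mm across, 60 mm high, loose, between the changers; origin: centre of its underside.
- mug: White mug, 76 mm across, 85 mm high, loose; origin: centre of its underside.
- driver: Screwdriver with red handle, 180 mm long, lying loose; origin under its middle.
- beaker: Blue ceramic beaker, 60 mm across, 80 mm high, loose; origin: centre of its underside.
There are look-alikes about, which are no part of the job. Several things have the shape of the tray; the one meant has the colours described above. Leave any red look-alike of the nut alone.

How it is judged:
On the way:
1. the marked nut is off its spindle, 25 mm or more above its seat and clear of the changer (z of nut in the frame of sampler_m above 0.093 m and contact force between nut and sampler_m below 0.5 N), for 0.2 s.
At the end, for the whole second after the job is handed in: The marked nut stands upright (within 0.1 rad), grip up, on the floor of the blue tray (wholly inside its walls, underside less than 9 mm above the table), at rest and released (x of nut in the frame of tray between -0.036 and 0.036 m and y of nut in the frame of tray between -0.036 and 0.036 m and height (world z) of nut below 0.009 m and angle between nut's own z axis and vertical below 0.1 rad and linear speed of nut below 0.02 m/s); the robot touches nothing.
It fails at once if the nut is forced against the changer or its thread with more than 40 N (contact force between nut and sampler_m above 40 N).
It fails at once if the nut is dropped or slammed into the tray (faster than 0.4 m/s at its floor; a fall of more than 8 mm) (horizontal distance between nut and tray below 0.09 m and height (world z) of nut below 0.02 m and linear speed of nut above 0.4 m/s).
It fails at once if the plain nut is touched with more than 1 N (contact force between any of the fingers, the arm, nut and plain_nut above 1 N).
It fails at once if a bystander is shifted by more than 20 mm (distance of any of amber_a, vial, mug, driver, beaker from where it was at the start of the episode above 0.02 m).
It also fails if it takes over 61 s, if anything falls off the work surface, if the arm or the gripper's body presses on something with over 40 N, if the wrist force passes 120 N, or if a joint passes its speed limit or range.

## Working session

There is one attempt and no reset: what is moved stays moved. The work goes in short steps, Python scripts to look and compute and a shell command to move; the robot and the scene stay as the last step left them, time stands still between calls to the robot, and variables do not carry over. Pictures are saved under pics/ and viewed, at most 10 in all, crops included, and the job is handed in when it is done.

```bash
ls; mkdir -p pics
cat > h.py <<'E'
import numpy as np, cv2
from workcell import readout, optics, job, outline_of
def ray(pic,uv):
    K=np.array(pic["camera_matrix"]);T=np.array(pic["extrinsics"])
    d=np.linalg.solve(K,[uv[0],uv[1],1.]); d=T[:3,:3]@(d*[1,-1,-1])
    return T[:3,3],d/np.linalg.norm(d)
def at_z(pic,uv,z):
    o,d=ray(pic,uv); return o+d*(z-o[2])/d[2]
def tri(obs):
    A=np.zeros((3,3));b=np.zeros(3);rs=[ray(p,u) for p,u in obs]
    for o,d in rs:
        P=np.eye(3)-np.outer(d,d);A+=P;b+=P@o
    x=np.linalg.solve(A,b); return x,[np.linalg.norm((np.eye(3)-np.outer(d,d))@(x-o)) for o,d in rs]
def proj(pic,X):
    K=np.array(pic["camera_matrix"]);T=np.array(pic["extrinsics"])
    p=T[:3,:3].T@(np.array(X)-T[:3,3])*[1,-1,-1]; q=K@p; return q[:2]/q[2]
E
python3 - <<'E'
from h import *
s=optics.grab_frame("scene");t=optics.grab_frame("top")
print({k:(v if k!="pixels" else 0) for k,v in t.items()})
cv2.imwrite("pics/s.png",s["pixels"][...,::-1]);cv2.imwrite("pics/t.png",t["pixels"][...,::-1])
both=np.vstack([s["pixels"],t["pixels"]])
for n in ["nut","nut_grip","nut_mark","plain_nut","tray","sampler_m","sampler_p","amber_a","vial","mug","driver","beaker"]:
    for nm,p in (("s",s),("t",t)):
        print(n,nm,[(round(r["conf"],2),np.round(r["centre"],1).tolist(),int(r["region"].sum())) for r in outline_of(n,p)])
E
```

```text
pics
{'pixels': 0, 'camera_matrix': array([[367.09396906,   0.        , 253.8459622 ],
       [  0.        , 367.09396906, 195.61802458],
       [  0.        ,   0.        ,   1.        ]]), 'extrinsics': array([[-0.0103814 ,  0.99817341, -0.05951529,  0.37441336],
       [-0.99991717, -0.00990983,  0.00821325, -0.03580118],
       [ 0.00760846,  0.05959562,  0.9981936 ,  1.07360865],
       [ 0.        ,  0.        ,  0.        ,  1.        ]]), 'shot': 2}
nut s [(0.98, [120.7, 201.2], 482), (0.78, [172.1, 190.5], 601)]
nut t [(0.95, [372.9, 121.5], 480), (0.22, [302.4, 195.8], 390)]
nut_grip s [(0.87, [173.6, 191.6], 597), (0.71, [118.6, 203.7], 487)]
nut_grip t [(0.93, [375.5, 121.9], 479), (0.64, [317.7, 135.3], 470)]
nut_mark s [(0.62, [174.5, 194.7], 570), (0.58, [121.1, 199.3], 478)]
nut_mark t [(0.75, [319.7, 134.2], 480), (0.56, [373.5, 119.9], 442)]
plain_nut s [(0.66, [297.2, 277.9], 950)]
plain_nut t [(0.44, [239.1, 104.7], 317)]
tray s [(0.96, [399.9, 215.0], 1597), (0.62, [272.4, 227.8], 1924), (0.58, [244.2, 154.6], 948)]
tray t [(0.78, [231.0, 179.3], 2009), (0.77, [141.5, 269.9], 2259)]
sampler_m s [(0.81, [297.5, 297.8], 5247), (0.64, [174.4, 218.9], 2316)]
sampler_m t [(0.77, [161.2, 117.6], 3141), (0.73, [310.2, 142.4], 2594)]
sampler_p s [(0.81, [297.5, 297.8], 5247), (0.64, [174.4, 218.9], 2316)]
sampler_p t [(0.77, [161.2, 117.6], 3141), (0.73, [310.2, 142.4], 2594)]
amber_a s [(0.55, [206.5, 253.6], 662)]
amber_a t [(0.84, [241.8, 102.3], 340)]
vial s [(0.74, [233.3, 238.8], 304)]
vial t [(0.59, [240.1, 141.2], 152)]
mug s [(0.85, [368.7, 242.2], 1467)]
mug t [(0.87, [139.9, 205.2], 849)]
driver s [(0.66, [209.1, 176.7], 109), (0.61, [175.0, 196.7], 566)]
driver t [(0.39, [316.7, 134.4], 519)]
beaker s [(0.81, [225.4, 183.7], 525), (0.45, [175.2, 215.0], 2451)]
beaker t [(0.82, [301.1, 197.4], 366), (0.17, [313.6, 135.2], 508)]
```

Run:
```python
import cv2,numpy as np
s=cv2.imread("pics/s.png");t=cv2.imread("pics/t.png")
a=cv2.resize(s[130:360,80:460],(760,460));cv2.imwrite("pics/v1.png",a)
a=cv2.resize(t[50:330,90:420],(707,600));cv2.imwrite("pics/v2.png",a)
```

```text
(no output)
```

View pics/v1.png

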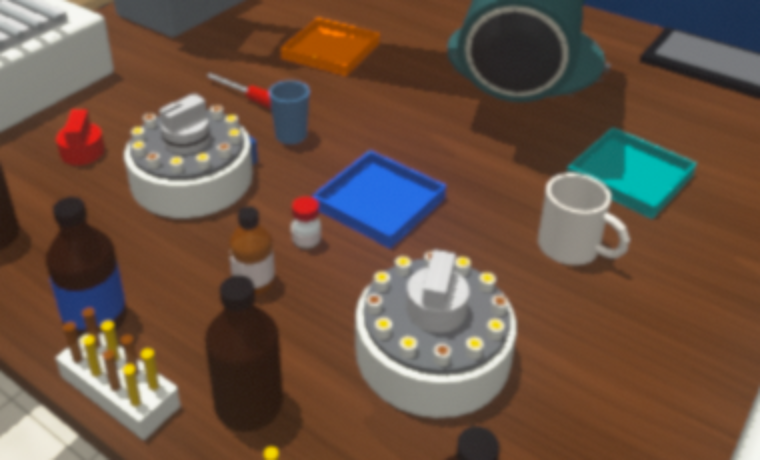

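View pics/v2.png

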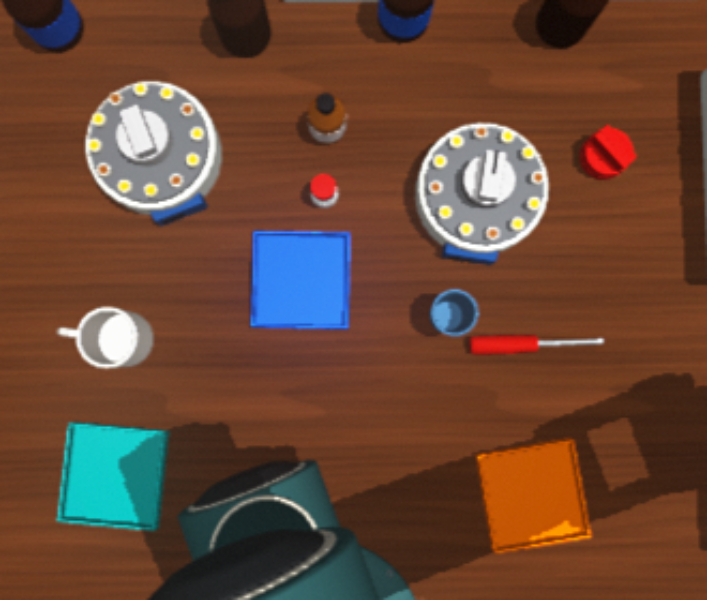

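The pictures show two changers. In the top view their nuts are at about (319,134) and (156,112), and in the scene view at (173,191) and (297,278). There is also a red look-alike nut at top (374,121), scene (120,200). The right-hand nut in the top view, scene (173,191), has the dark line on its bar, so it fits the description. Next I'll confirm that in a crop and measure it.

```bash
cat > m.py <<'E'
from h import *
s=optics.grab_frame("scene");t=optics.grab_frame("top")
def near(n,p,uv,r=25):
    c=[x for x in outline_of(n,p) if np.hypot(*(np.array(x["centre"])-uv))<r]
    return c[0] if c else None
E
python3 - <<'E'
from m import *
for n,a,b in [("nut",(173,191),(319,134)),("tray",(272,228),(231,180)),("vial",(233,239),(240,141)),("amber_a",(206,253),(241,103)),("beaker",(225,184),(301,197)),("plain_nut",(297,278),(156,112)),("sampler_m",(174,219),(312,140))]:
    o=[(p,near(n,p,u)) for p,u in((s,a),(t,b))]
    o=[(p,r["centre"]) for p,r in o if r is not None]
    if len(o)==2:
        x,e=tri(o);print(n,np.round(x,4),np.round(e,4), [np.round(c,1) for _,c in o])
    else: print(n,"one view",len(o))
r=near("tray",t,(231,180));ys,xs=np.nonzero(r["region"]);
box=cv2.boxPoints(cv2.minAreaRect(np.c_[xs,ys].astype(np.float32)))
q=np.array([at_z(t,u,.022)[:2] for u in box]);print("tray",q.round(4).tolist(),q.mean(0))
A=cv2.resize(t["pixels"][104:164,285:350],(390,360),interpolation=cv2.INTER_CUBIC)
B=cv2.resize(s["pixels"][165:225,140:205],(390,360),interpolation=cv2.INTER_CUBIC)
cv2.imwrite("pics/v3.png",np.hstack([A,B])[...,::-1])
E
```

```text
nut [ 0.5952 -0.2145  0.0974] [0.0002 0.0002] [array([172.9, 190.4]), array([316.5, 134.8])]
tray [0.4842 0.0276 0.0188] [0.0039 0.0039] [array([270.9, 226.2]), array([229.8, 178.9])]
vial [ 0.6002 -0.0072  0.0275] [0.0008 0.0008] [array([231.9, 241.6]), array([240.1, 139.3])]
amber_a [ 0.7027 -0.0097  0.0562] [0.0001 0.0001] [array([203.4, 255.4]), array([240.6, 101. ])]
beaker [ 0.4329 -0.1739  0.0531] [0.0024 0.0024] [array([224.6, 182.6]), array([301.1, 195.5])]
plain_nut [0.6623 0.2167 0.0921] [0.0005 0.0005] [array([296.4, 277.1]), array([157., 112.])]
sampler_m [ 0.6001 -0.2056  0.014 ] [0.0082 0.0082] [array([174.2, 216.4]), array([306.2, 141.4])]
tray [[0.5472, 0.0896], [0.546, -0.0403], [0.416, -0.0389], [0.4173, 0.0899]] [0.48159308 0.0250672 ]
```

View pics/v3.png

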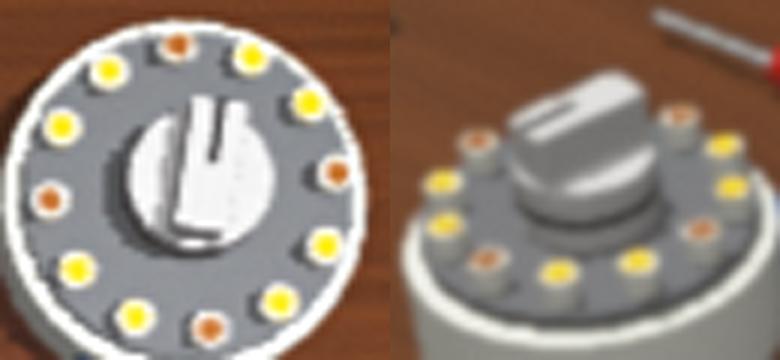

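The crop confirms it: this nut has the black line on the bar, with its end at top about (321.5,121.5) on the +x side, and the black band round the cap. Next I'll measure its axis from the cups, plus the yaw and the current tool pose.

Run:
```python
from m import *
from scipy.spatial.transform import Rotation as R
from scipy.optimize import least_squares
for nm,p,c0,r in (("s",s,(174,210),45),("t",t,(316,135),32)):
    hsv=cv2.cvtColor(p["pixels"],cv2.COLOR_RGB2HSV)
    m=((hsv[...,1]>110)&(hsv[...,2]>120)&(hsv[...,0]<35)).astype(np.uint8)
    yy,xx=np.mgrid[:384,:512]; m[np.hypot(xx-c0[0],yy-c0[1])>r]=0
    n,l,st,ce=cv2.connectedComponentsWithStats(m)
    k=[ce[i] for i in range(1,n) if st[i,4]>=4]
    for z in (.078,.082):
        q=np.array([at_z(p,u,z)[:2] for u in k])
        f=least_squares(lambda v:np.hypot(*(q-v[:2]).T)-v[2],[.59,-.21,.066],loss="soft_l1",f_scale=.001)
        print(nm,z,len(k),f.x.round(4),np.abs(f.fun).round(4).max())
# bar: hand-read crop corners top view, z=.126
C=lambda u,v:at_z(t,(285+(u+.5)/6-.5,104+(v+.5)/6-.5),.126)[:2]
P=np.array([C(195,97),C(248,103),C(222,232),C(177,222)]);print(P.round(4),P.mean(0).round(4))
for a,b in((0,3),(1,2)): d=P[a]-P[b];print(np.degrees(np.arctan2(d[1],d[0])),np.hypot(*d))
S=lambda u,v:at_z(s,(140+(u+.5)/6-.5,165+(v+.5)/6-.5),.126)[:2]
P=np.array([S(510,121),S(545,148),S(646,90),S(616,70)]-np.array(0)) if 0 else np.array([S(u-390,v) for u,v in((510,120),(545,146),(646,92),(614,70))])
print("scene",P.round(4),P.mean(0).round(4))
z=readout.sense();q=np.array(z["tool_rot"]);print(z["eef_pos"],R.from_quat(q[[1,2,3,0]]).as_matrix().round(3),z["joint_positions"])
```

```text
s 0.078 10 [ 0.5933 -0.2281  0.0725] 0.1599
s 0.082 10 [ 0.5971 -0.2236  0.0721] 0.1589
t 0.078 14 [ 0.5999 -0.2192  0.0663] 0.0198
t 0.082 14 [ 0.599  -0.2185  0.066 ] 0.0197
[[ 0.6285 -0.2115]
 [ 0.6257 -0.2346]
 [ 0.5688 -0.222 ]
 [ 0.5734 -0.2025]] [ 0.5991 -0.2176]
-9.259833321497887 0.05586438657969556
-12.491826779411038 0.05823545941435279
scene [[ 0.6248 -0.2299]
 [ 0.6297 -0.2026]
 [ 0.5729 -0.198 ]
 [ 0.5685 -0.2225]] [ 0.599  -0.2132]
[ 0.25337264 -0.6256489   0.21864699] [[ 0.927  0.375 -0.   ]
 [ 0.375 -0.927 -0.   ]
 [-0.     0.    -1.   ]] [-1.22378479e+00  1.15986913e-01  1.44161283e+00 -2.11333334e-05
  1.58397513e+00 -3.78134615e-02]
```

```bash
python3 -m inch '[[60,0,10,50,0,0,10],[60,20,50,70,0,0,20],[60,60,90,80,0,0,30],[60,100,130,80,0,0,40],[60,140,170,80,0,0,50],[60,180,210,80,0,0,60],[60,220,250,80,0,0,70],[60,260,300,70,0,0,80]]' 10; python3 -m inch '[[60,40,40,0,0,0,10],[60,70,80,-20,0,0,20],[60,86,109,-40,0,0,30],[60,86,109,-60,0,0,40],[60,86,109,-80,0,0,50],[60,86,109,-100,0,0,60],[60,86,109,-110,0,0,69],[60,86,109,-110,0,0,69]]'
```

```text
time_s: 3.25
eef_pos: [0.5132, -0.3262, 0.2896]
tool_rot: [0.001, 0.627, 0.779, 0.0]
ft_force: [0.5, -0.3, 0.2]
width: 0.0601
grip_force: 0.0
time_s: 4.25
eef_pos: [0.5977, -0.2183, 0.1783]
tool_rot: [-0.001, 0.078, 0.997, 0.0]
ft_force: [-0.7, 0.9, 0.6]
width: 0.0602
grip_force: 0.0
```

```bash
python3 -m inch '[[60,0,0,-30,0,0,0],[60,0,0,-55,0,0,0],[60,0,0,-68,0,0,0],[60,0,0,-74,0,0,0],[60,0,0,-74,0,0,0]]'
python3 - <<'E'
from m import *
A=cv2.resize(t["pixels"][94:174,270:360],(405,360),interpolation=cv2.INTER_CUBIC)
B=cv2.resize(s["pixels"][145:225,130:220],(395,360),interpolation=cv2.INTER_CUBIC)
cv2.imwrite("pics/v4.png",np.hstack([A,B])[...,::-1])
z=readout.sense();print(z["eef_pos"],z["ft_force"],z["moment"])
E
```

```text
time_s: 4.88
eef_pos: [0.5982, -0.2185, 0.1055]
tool_rot: [0.0, 0.078, 0.997, -0.0]
ft_force: [0.2, 0.2, -0.0]
width: 0.0599
grip_force: 0.0
[ 0.59832411 -0.21859311  0.10602728] [-0.15382208  0.43941151 -0.30907402] [-0.0019898  -0.12054931  0.02417217]
```

View pics/v4.png

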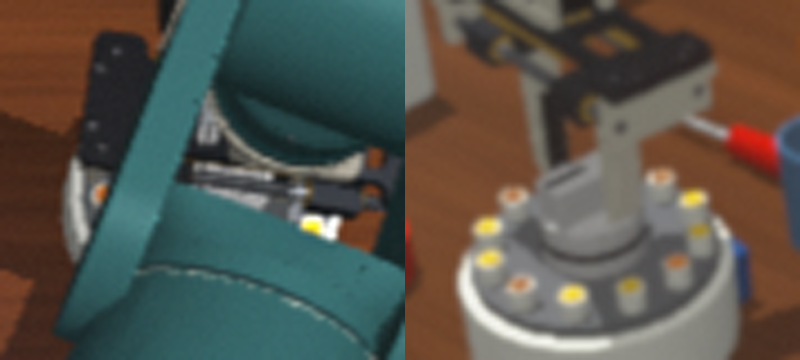

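The fingers straddle the bar at crop (560-620,200), and the tips are above the cap. Next: close gently.

```bash
python3 -m inch '[[50,0,0,-2,0,0,0],[40,0,0,-2,0,0,0],[30,0,0,-2,0,0,0],[28,0,0,-2,0,0,0],[26,0,0,-2,0,0,0],[20,0,0,-2,0,0,0],[20,0,0,-2,0,0,0]]' 4
python3 - <<'E'
from h import *
z=readout.sense();print(z["eef_pos"],z["ft_force"],z["moment"],z["width"],z["grip_force"])
E
```

```text
time_s: 5.85
eef_pos: [0.5979, -0.2184, 0.103]
tool_rot: [0.0, 0.078, 0.997, 0.0]
ft_force: [-0.8, 1.2, 1.0]
width: 0.0237
grip_force: 4.0
[ 0.59794056 -0.21837287  0.10303842] [-0.78403507  1.18700826  0.9938813 ] [ 0.26779912 -0.06952905  0.01647426] 0.023743903281131594 3.9855832234025
```

```bash
cat > st.py <<'E'
from h import *
from scipy.spatial.transform import Rotation as R
z=readout.sense();q=np.array(z["tool_rot"]);M=R.from_quat(q[[1,2,3,0]]).as_matrix()
print("yaw",np.degrees(np.arctan2(M[1,0],M[0,0])).round(2),"p",np.round(z["eef_pos"],4),"F",np.round(z["ft_force"],1),"M",np.round(z["moment"],3),z["width"].round(4),round(z["grip_force"],1),z["time_s"])
E
python3 -m inch '[[15,0,0,0,0,0,0],[15,0,0,0,0,0,0]]' 25 >/dev/null; python3 st.py
python3 -m inch '[[15,0,0,0,0,0,-3],[15,0,0,0,0,0,-7],[15,0,0,0,0,0,-10],[15,0,0,0,0,0,-10]]'>/dev/null; python3 st.py;python3 -m inch '[[15,0,0,0,0,0,-5],[15,0,0,0,0,0,-10],[15,0,0,0,0,0,-10]]'>/dev/null; python3 st.py
```

```text
Traceback (most recent call last):
  File "st.py", line 4, in <module>
    print("yaw",np.degrees(np.arctan2(M[1,0],M[0,0])).round(2),"p",np.round(z["eef_pos"],4),"F",np.round(z["ft_force"],1),"M",np.round(z["moment"],3),z["width"].round(4),round(z["grip_force"],1),z["time_s"])
                                                                                                                                                      ^^^^^^^^^^^^^^^^
AttributeError: 'float' object has no attribute 'round'
Traceback (most recent call last):
  File "st.py", line 4, in <module>
    print("yaw",np.degrees(np.arctan2(M[1,0],M[0,0])).round(2),"p",np.round(z["eef_pos"],4),"F",np.round(z["ft_force"],1),"M",np.round(z["moment"],3),z["width"].round(4),round(z["grip_force"],1),z["time_s"])
                                                                                                                                                      ^^^^^^^^^^^^^^^^
AttributeError: 'float' object has no attribute 'round'
Traceback (most recent call last):
  File "st.py", line 4, in <module>
    print("yaw",np.degrees(np.arctan2(M[1,0],M[0,0])).round(2),"p",np.round(z["eef_pos"],4),"F",np.round(z["ft_force"],1),"M",np.round(z["moment"],3),z["width"].round(4),round(z["grip_force"],1),z["time_s"])
                                                                                                                                                      ^^^^^^^^^^^^^^^^
AttributeError: 'float' object has no attribute 'round'
```

```bash
sed -i 's/z\["width"\].round(4)/round(z["width"],4)/' st.py; python3 st.py; python3 -m inch '[[15,0,0,0,0,0,-5],[15,0,0,0,0,0,-10],[15,0,0,0,0,0,-10]]'>/dev/null; python3 st.py
```

```text
yaw 151.14 p [ 0.598  -0.2184  0.103 ] F [1.2 0.8 0.8] M [ 0.235 -0.195 -0.034] 0.0237 25.0 6.975
yaw 141.21 p [ 0.5981 -0.2183  0.103 ] F [1.4 2.8 1.3] M [ 0.585 -0.364 -0.104] 0.024 25.0 7.35
```

```bash
python3 -m inch '[[15,0,0,0,0,0,-5],[15,0,0,0,0,0,-10],[15,0,0,0,0,0,-10]]'>/dev/null; python3 st.py; python3 -m inch '[[15,0,0,0,0,0,-4],[15,0,0,0,0,0,-6],[15,0,0,0,0,0,-6]]'>/dev/null; python3 st.py
```

```text
yaw 131.26 p [ 0.5983 -0.2182  0.1033] F [2.2 4.6 3.4] M [ 0.964 -0.644 -0.045] 0.0238 25.0 7.725
yaw 125.32 p [ 0.5983 -0.2181  0.1037] F [0.9 6.6 6.6] M [ 1.272 -0.392  0.057] 0.0237 25.0 8.1
```

```bash
python3 -m inch '[[15,0,0,0,0,0,-3],[15,0,0,0,0,0,-5],[15,0,0,0,0,0,-5]]'>/dev/null; python3 st.py
```

```text
yaw 120.33 p [ 0.5985 -0.218   0.104 ] F [-0.   7.1  9.4] M [ 1.321 -0.46   0.116] 0.0238 25.0 8.475
```

```bash
python3 -m inch '[[15,0,0.5,1,0,0,0],[15,0,0.5,1,0,0,0]]'>/dev/null; python3 st.py;  python3 -m inch '[[15,0,0,0.3,0,0,-2],[15,0,0,0.5,0,0,-4],[15,0,0,0.5,0,0,-4]]'>/dev/null; python3 st.py
```

```text
yaw 120.21 p [ 0.5982 -0.2179  0.1042] F [3.2 2.6 2.9] M [ 0.634 -0.76   0.08 ] 0.0237 25.0 8.725
yaw 115.99 p [ 0.598  -0.2178  0.1045] F [2.6 4.9 2.2] M [ 0.87  -0.714  0.076] 0.0237 25.0 9.1
```

```bash
python3 -m inch '[[15,0,0.2,0.2,0,0,-3],[15,0,0.3,0.4,0,0,-5],[15,0,0.3,0.4,0,0,-5]]'>/dev/null; python3 st.py
```

```text
yaw 111.04 p [ 0.598  -0.2176  0.1049] F [4.7 2.6 0.1] M [ 0.72  -0.855  0.028] 0.0239 25.0 9.475
```

```bash
python3 -m inch '[[15,0,0,0.2,0,0,-3],[15,0,0,0.4,0,0,-5],[15,0,0,0.4,0,0,-5]]'>/dev/null; python3 st.py
```

```text
yaw 106.06 p [ 0.598  -0.2176  0.1053] F [3.4 3.7 2.2] M [ 0.788 -0.887  0.005] 0.0237 25.0 9.85
```

```bash
python3 -m inch '[[15,0.2,0,0.2,0,0,-3],[15,0.3,0.2,0.3,0,0,-5],[15,0.3,0.2,0.3,0,0,-5]]'>/dev/null; python3 st.py
```

```text
yaw 101.07 p [ 0.5981 -0.2174  0.1055] F [1.5 3.2 0.2] M [ 0.681 -0.424 -0.009] 0.0237 25.0 10.225
```

```bash
python3 -m inch '[[15,0,0,0.2,0,0,-3],[15,0,0,0.3,0,0,-5],[15,0,0,0.3,0,0,-5]]'>/dev/null; python3 st.py
```

```text
yaw 96.07 p [ 0.5981 -0.2174  0.1056] F [ 1.8  4.2 -2.3] M [ 0.682 -0.584 -0.004] 0.0236 25.0 10.6
```

```bash
python3 -m inch '[[15,0,0.2,0,0,0,-3],[15,0,0.2,0,0,0,-4],[15,0,0.2,0,0,0,-4]]'>/dev/null; python3 st.py
```

```text
yaw 92.11 p [ 0.5981 -0.2172  0.1057] F [ 1.5  2.8 -3. ] M [ 0.563 -0.371  0.04 ] 0.0236 25.0 10.975
```

```bash
python3 -m inch '[[15,0,0,0,0,0,-3],[15,0,0,0,0,0,-4],[15,0,0,0,0,0,-4]]'>/dev/null; python3 st.py
```

```text
yaw 88.11 p [ 0.5983 -0.2173  0.1058] F [ 2.7  2.7 -2.9] M [ 0.551 -0.547  0.092] 0.0237 25.0 11.35
```

```bash
python3 -m inch '[[15,0,0,0,0,0,-2],[15,0,0,0,0,0,-3],[15,0,0,0,0,0,-3]]'>/dev/null; python3 st.py
```

```text
yaw 85.05 p [ 0.5983 -0.2172  0.1058] F [ 4.   3.2 -5.3] M [ 0.57  -1.014  0.319] 0.0238 25.0 11.725
```

```bash
python3 -m inch '[[15,0,0,0.3,0,0,-2],[15,0,0,0.5,0,0,-3],[15,0,0,0.5,0,0,-3]]'>/dev/null; python3 st.py
```

```text
yaw 82.06 p [ 0.5983 -0.2171  0.106 ] F [ 5.5  2.1 -7.4] M [ 0.58  -1.328  0.517] 0.0238 25.1 12.1
```

The end stop is engaged: Mz is rising linearly. I'll back off a little, then test the lift.

```bash
python3 -m inch '[[15,0,0,0,0,0,2],[15,0,0,0,0,0,3],[15,0,0,0,0,0,3]]'>/dev/null; python3 st.py; python3 -m inch '[[15,0,0,0.5,0,0,0],[15,0,0,1,0,0,0],[15,0,0,1,0,0,0]]'>/dev/null; python3 st.py
```

```text
yaw 85.07 p [ 0.5983 -0.2172  0.106 ] F [ 5.2  2.5 -6.6] M [ 0.542 -1.147  0.296] 0.0239 25.0 12.475
yaw 85.06 p [ 0.5983 -0.2171  0.1069] F [ 6.6  2.7 -8.8] M [ 0.568 -1.297  0.278] 0.024 25.0 12.85
```

```bash
python3 -m inch '[[15,0.7,0.3,0,0,0,0],[15,0.7,0.3,0,0,0,0]]'>/dev/null; python3 st.py; python3 -m inch '[[15,0,0,0.5,0,0,0],[15,0,0,1,0,0,0],[15,0,0,1,0,0,0]]'>/dev/null; python3 st.py
```

```text
yaw 85.05 p [ 0.5986 -0.2169  0.107 ] F [ 1.6  1.  -8.1] M [ 0.353 -0.452  0.236] 0.0241 25.0 13.1
yaw 85.05 p [ 0.5989 -0.2168  0.1085] F [ 2.6  3.9 -6.2] M [ 0.657 -0.426  0.18 ] 0.0237 25.0 13.475
```

```bash
python3 -m inch '[[15,0.2,0.3,1,0,0,0],[15,0.2,0.3,2,0,0,0],[15,0.2,0.3,2,0,0,0]]'>/dev/null; python3 st.py
python3 - <<'E'
from m import *
B=cv2.resize(s["pixels"][145:225,130:220],(675,600),interpolation=cv2.INTER_CUBIC)
cv2.imwrite("pics/v5.png",B[...,::-1])
E
```

```text
yaw 85.05 p [ 0.5992 -0.2166  0.1109] F [ 0.9  3.5 -2.9] M [ 0.776 -0.246  0.099] 0.0239 25.0 13.85
```

View pics/v5.png

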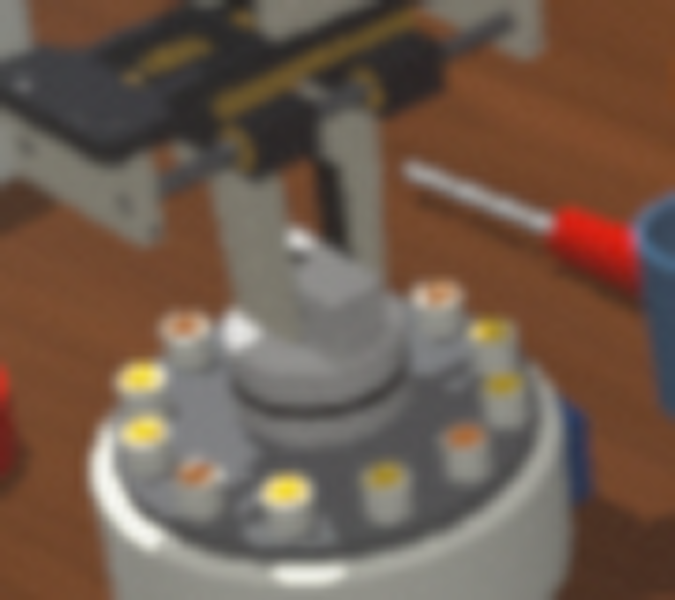

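The nut turned with the gripper; its bar now points across at crop (340,280). The force is down to about its weight, so it is free. I'll lift straight up.

```bash
python3 -m inch '[[15,0,0,2,0,0,0],[15,0,0,4,0,0,0],[15,0,0,6,0,0,0],[15,0,0,8,0,0,0]]'>/dev/null; python3 st.py; python3 -m inch '[[15,0,0.3,6,0,0,0],[15,0,0.3,14,0,0,0],[15,0,0.3,24,0,0,0],[15,0,0.3,36,0,0,0],[15,0,0.3,50,0,0,0],[15,0,0.3,60,0,0,0],[15,0,0.3,60,0,0,0],[15,0,0.3,60,0,0,0]]'>/dev/null; python3 st.py
python3 - <<'E'
from m import *
for n in ("nut","nut_grip"):
  for p in (s,t): print(n,[(round(r["conf"],2),np.round(r["centre"],1).tolist()) for r in outline_of(n,p)])
B=cv2.resize(s["pixels"][115:225,120:240],(655,600),interpolation=cv2.INTER_CUBIC)
cv2.imwrite("pics/v6.png",B[...,::-1])
E
```

```text
yaw 85.04 p [ 0.5992 -0.2168  0.1187] F [ 0.3  0.6 -2.3] M [-0.005 -0.071  0.048] 0.0243 25.0 14.45
yaw 85.05 p [ 0.599  -0.2163  0.1779] F [-1.6  0.5 -2. ] M [-0.064 -0.084 -0.006] 0.0238 25.0 15.45
nut [(0.76, [169.4, 169.2]), (0.6, [121.2, 199.8])]
nut [(0.41, [361.9, 119.7])]
nut_grip [(0.98, [169.6, 173.7]), (0.98, [121.2, 203.9])]
nut_grip [(0.45, [364.8, 123.0])]
```

View pics/v6.png

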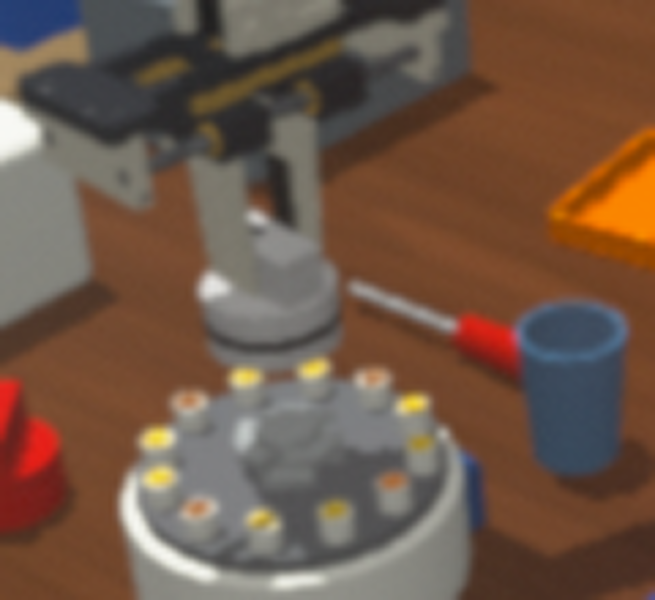

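The nut hangs upright in the gripper, its rim low point at about crop (272,362), and the spindle is bare at (290,430). I'll check how high the nut sits relative to the TCP, then carry it over the tray.

```bash
python3 -m inch '[[15,-10,20,0,0,0,0],[15,-25,55,0,0,0,0],[15,-45,95,0,0,0,0],[15,-65,138,0,0,0,0],[15,-85,180,0,0,0,0],[15,-102,215,0,0,0,0],[15,-112,235,0,0,0,0],[15,-116,242,0,0,0,0]]'>/dev/null; python3 -m inch '[[15,0,0,-25,0,0,0],[15,0,0,-50,0,0,0],[15,0,0,-65,0,0,0],[15,0,0,-70,0,0,0],[15,0,0,-70,0,0,0],[15,0,0,-70,0,0,0]]'>/dev/null; python3 st.py
python3 - <<'E'
from m import *
p=np.array(readout.sense()["eef_pos"])
for n,u in (("nut",None),):
  for r in outline_of("nut",s):
    ys,xs=np.nonzero(r["region"]);print(r["conf"],r["centre"],xs.min(),xs.max(),ys.min(),ys.max())
a=np.linspace(0,2*np.pi,90)
for off in (.031,.035,.039):
    q=np.array([proj(s,[p[0]+.032*np.cos(k),p[1]+.032*np.sin(k),p[2]-off]) for k in a]);print(off,"rim cols",q[:,0].min(),q[:,0].max(),"low row",q[:,1].max())
c=proj(s,p).astype(int);x0,y0=c-[55,50]
B=cv2.resize(s["pixels"][y0:y0+100,x0:x0+110],(660,600),interpolation=cv2.INTER_CUBIC);print(x0,y0)
cv2.imwrite("pics/v7.png",B[...,::-1])
E
```

```text
yaw 85.04 p [0.4835 0.0256 0.1092] F [-0.5  0.2 -1.6] M [ 0.017 -0.068 -0.021] 0.0238 25.0 17.5
0.96 [120.2, 200.2] 109 132 185 212
0.62 [272.4, 203.5] 258 282 190 216
0.61 [297.0, 276.4] 284 314 256 294
0.031 rim cols 257.30311570049275 281.76187003387633 low row 215.67023337994092
0.035 rim cols 257.2933167609498 281.7020650121538 low row 216.90536603629977
0.039 rim cols 257.2835577057158 281.6425039328441 low row 218.1353472402962
214 148
```

View pics/v7.png

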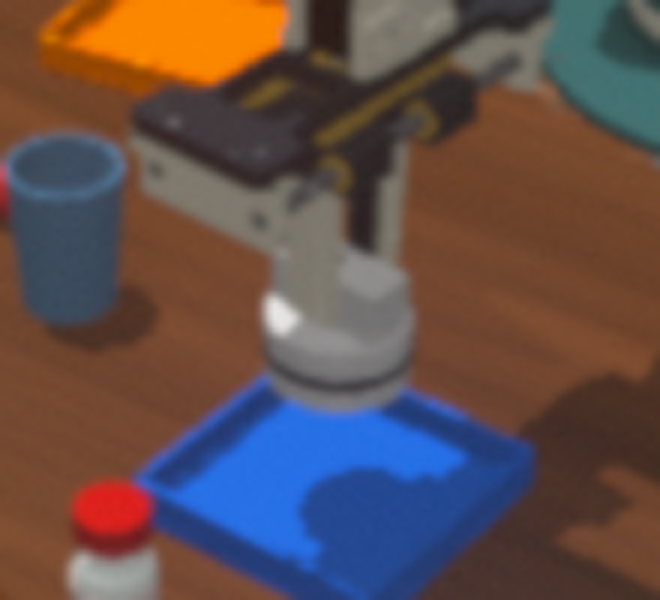

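The nut is over the blue tray, with its lower rim at about crop (338,410), which puts the underside about 33–35 mm below the TCP. I'll lower slowly to contact.

```bash
python3 -m inch '[[15,0,0,-20,0,0,0],[15,0,0,-40,0,0,0],[15,0,0,-54,0,0,0],[15,0,0,-62,0,0,0],[15,0,0,-65,0,0,0],[15,0,0,-65,0,0,0]]'>/dev/null; python3 st.py;python3 -m inch '[[15,0,0,-1,0,0,0],[15,0,0,-2,0,0,0],[15,0,0,-2,0,0,0]]'>/dev/null; python3 st.py
```

```text
yaw 85.05 p [0.4833 0.0257 0.0436] F [-1.  -0.3 -2.1] M [ 0.026 -0.107 -0.068] 0.0237 25.0 18.4
yaw 85.05 p [0.4832 0.0257 0.0415] F [-0.3  0.1 -2.2] M [-0.07  -0.081  0.005] 0.0235 25.0 18.775
```

```bash
python3 -m inch '[[15,0,0,-1,0,0,0],[15,0,0,-1.5,0,0,0],[15,0,0,-1.5,0,0,0]]'>/dev/null; python3 st.py
```

```text
yaw 85.05 p [0.4831 0.0257 0.0398] F [-0.  -0.5 -1.7] M [-0.036 -0.017 -0.025] 0.024 25.0 19.15
```

```bash
python3 -m inch '[[15,0,0,-0.7,0,0,0],[15,0,0,-1.3,0,0,0],[15,0,0,-1.3,0,0,0]]'>/dev/null; python3 st.py
```

```text
yaw 85.05 p [0.4832 0.0257 0.039 ] F [-3.7  0.7  5.1] M [-0.029  0.569 -0.005] 0.0239 25.0 19.525
```

```bash
python3 -m inch '[[15,0,0,-0.7,0,0,0],[15,0,0,-1,0,0,0],[15,0,0,-1,0,0,0]]'>/dev/null; python3 st.py
```

```text
yaw 85.05 p [0.4833 0.0257 0.039 ] F [-8.7  0.4 18.3] M [-0.043  1.989  0.02 ] 0.0239 25.0 19.9
```

It is in contact, so I'll relieve the press, release and retreat.

```bash
python3 -m inch '[[15,0,0,0.8,0,0,0],[15,0,0,0.8,0,0,0]]' 6 >/dev/null; python3 st.py; python3 -m inch '[[27,0,0,0.8,0,0,0],[35,0,0,0.8,0,0,0],[45,0,0,0.8,0,0,0],[50,0,0,0.8,0,0,0],[50,0,0,0.8,0,0,0]]'>/dev/null; python3 st.py; python3 -m inch '[[50,0,0,10,0,0,0],[50,0,0,25,0,0,0],[50,0,0,50,0,0,0],[50,0,0,90,0,0,0],[50,0,0,130,0,0,0],[50,0,-40,150,0,0,0],[50,0,-90,150,0,0,0],[50,0,-150,150,0,0,0]]'>/dev/null;python3 st.py; python3 -m inch '[[50,0,-50,20,0,0,0],[50,0,-100,20,0,0,0],[50,0,-120,20,0,0,0],[50,0,-120,20,0,0,0]]'>/dev/null
python3 - <<'E'
from m import *
B=cv2.resize(s["pixels"][170:270,200:340],(500,357),interpolation=cv2.INTER_CUBIC)
A=cv2.resize(t["pixels"][140:225,190:270],(290,308));A=cv2.copyMakeBorder(A,0,49,0,0,0)
cv2.imwrite("pics/v8.png",np.hstack([B,A])[...,::-1])
for p,u in((s,(270,225)),(t,(231,180))):
  r=near("nut",p,u,30); print(r and (r["centre"],at_z(p,r["centre"],.032)))
E
```

```text
yaw 85.05 p [0.4833 0.0257 0.0389] F [-3.5  1.6  8. ] M [ 0.075  0.691 -0.044] 0.024 6.0 20.15
yaw 85.05 p [0.4831 0.0256 0.0392] F [0.3 0.7 0.8] M [-0.059 -0.093  0.013] 0.0496 0.0 20.775
yaw 85.12 p [ 0.4831 -0.1255  0.191 ] F [ 0.5  0.  -0.3] M [-0.041 -0.108 -0.014] 0.0499 0.0 21.775
([267.9, 221.6], array([0.48439335, 0.02229775, 0.032     ]))
([230.6, 179.4], array([0.48345496, 0.0213677 , 0.032     ]))
```

View pics/v8.png

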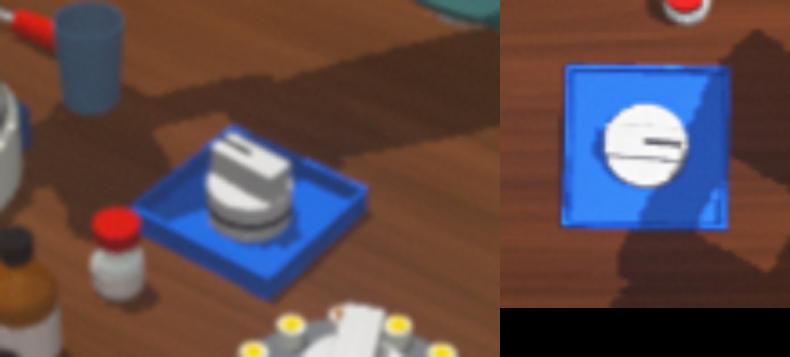

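The marked nut stands upright, grip up, near the centre of the blue tray (crop (250,190)), and the gripper is clear.

```bash
python3 -c "
from workcell import job;print(job.finish_job())"
```

```text
the job is handed in; nothing more can be done
None
```

The marked left-hand nut is unscrewed clockwise, lifted off and standing upright, grip up, near the centre of the blue tray; the job was handed in after about 22 s of the 61 s allowed, but no verdict was returned.

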